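Sweep rejected track-bolt nuts into the reject bay

ROBOT

A 6-joint arm with a two-finger parallel gripper is mounted at the origin on the work surface. World frame = base frame: x ahead of the robot, y to its left, z up, the work surface at z = 0. Lengths are in m, angles in degrees, forces in N, time in s.
With the tool pointing down it reaches from about 0.3 to 0.75 m from the base axis. Payload 8.5 kg.
Tool frame: the origin (TCP) lies midway between the tips of the shut fingers; the grasp point (between the pads) lies 19 mm behind it (env.grasp_offset is the distance from the TCP to the grasp point, in m); z points along the fingers, y is the line along which they close (so a half turn about z gives the same grasp; the last joint's range is limited). The gripper opens to 85 mm and grips with 20 to 120 N. Pads are 22 mm wide; open, the fingers measure 114 mm over their backs; the gripper's body (76 mm by 85 mm) begins 54 mm behind the grasp point. The pads swing forward as they close: fully open they stand 13 mm farther back than shut.
Start: joints at [-84.643, 21.807, 74.336, -0, 83.858, -12.336], TCP at [0.167, -0.524, 0.231] pointing down, gripper open.
Joint ranges: [-178.18, 178.18], [-50.72, 133.34], [12.68, 142.11], [-81.47, 261.47], [9.98, 163.14], [-165.26, 165.26]. Speed limits (degrees/s): [136.94, 136.94, 180, 180, 180, 180].

INTERFACE

Orientations are given as a 3x3 rotation matrix whose columns are the frame's x, y, z axes.
In Python, from rig import env gives the robot as it stands.
- The arm moves only by the tool servo_tool, never from a script. Its argument "deltas" is text: rows parted by semicolons, each of 7 numbers parted by spaces: the opening, from 0 (shut) to 1 (fully open), then the shift along the tool's x, y, z in mm, then the turn, a rotation vector about the tool's x, y, z in rad. A call has 1 to 8 rows; each row shifts and turns the commanded pose from where the row before left it, along the tool's axes as they then stand; what a row does not reach is not made up. A row lasts 1/12 s, in which the tool goes at most 41.7 mm and 7.16 degrees, less where a joint would pass 70% of its speed; a pose out of reach is approached as far as the arm can. A call is refused whole if a number of a shift passes 41.7 or a number of a turn 0.125, either way. A call with a gripper value outside its range is refused whole. The fingers move at their own pace and stop on an object; "newtons" is the grip in N (left out, the last holds). Time passes only in rows, so rows that do not move let the fingers close. It gives the time, the measured TCP pose, the force, the opening and the grip force at its end, in the units of the state.
- env.observe(): the state, without advancing time (a new reading comes with each control period).
- env.get_image(name): name is "scene" or "top"; returns a dict with "img" (480x640x3 uint8, red, green, blue), "depth" (480x640 float32, m along the optical axis (not along the pixel's ray), 0 where there is no reading), "camera_matrix" (3x3 intrinsics, pixels), "world_to_cam" (4x4, takes a point from world to camera coordinates). Camera axes: x right, y down, z forward; pixel columns grow to the right and rows downward; lengths in m; the calibration is good to about 2 mm. A picture is of the moment at which its call begins.
- env.close_job(): hands the job in; it is judged then, once.
Trained networks look in a picture, given as the dict that the camera call returned (one of the last four; its "shot" number tells which), for a name from the list of things; names that differ only in an ending like _2 or _b are one class to them, and where a whole thing is asked for, a point or a joint stands for the part that bears it (a point fixed in the world has none). Each returns a list of dicts, best first, with "conf" (0 to 1); they miss things now and then, are a little off and sometimes report something else, mostly with a low value. They report only what shows in the picture. A call takes as long as a camera call. They do not tell look-alikes from the thing itself.
- env.spot_in(name, picture): "bbox" ([centre column, centre row, width, height] in pixels, round what is visible of it).
- env.spot_point(name, picture): "uv" ([column, row] in pixels: a listed point, or the origin of a listed thing).
The state is a dict: "time_s": time; "q": joint angles; "qvel": joint speeds; "joint_efforts": joint torques, N m; "position": TCP position; "tool_rot": TCP orientation; "ft_force": force on the tool from outside, world axes, zero at the start; "wrist_torque": the same for the moment, N m; "grip_width": finger opening in m; "gripper_force": force on a finger pad.
Only numpy, scipy, OpenCV 4.12 (cv2) and the standard library are available. Lean on these libraries where they do the work, as an engineer would, in place of code of your own. Each camera call takes 0.05 s, during which the arm holds its last target. There are 200 camera calls.

TASK

Sweep the two rusty square nuts across the table with the closed fingers into the open-fronted red reject bay, until both lie flat and wholly inside it. Push them along gently, without pinching, lifting or flicking them, and leave the white spacer, the thread file and the yellow length gauge where they lie.

Things in the scene. Friction and masses are not known exactly. Their poses are not given: they have to be found in the camera images.
- nut_a: a rusty brown square nut lying flat, 36 x 36 mm and 18 mm thick with a 22 mm hole upright through it, about 0.12 kg, slides on the table; origin at the centre of its underside, x and y along its sides, z up
- nut_b: the other rusty square nut, same as nut_a
- bay: red reject bay fixed to the table: a red painted floor level with the table (no lip), 180 mm along its x by 120 mm along its y, 4 mm walls 25 mm high on three sides, open on its -y side (the mouth, roughly world -y, the robot's right). Origin: centre of the floor; mouth line at y = -60 mm, back wall's inner face at y = +60, side walls' inner faces at x = -90 and +90 mm
- spacer: a white nylon spacer ring standing flat, 36 mm across and 22 mm high, loose and light (30 g), in line with the nuts: must stay. Origin at the centre of its underside
- file: a steel thread file, a loose square bar 220 mm long along its x, 11 x 11 mm: must stay. Origin at the centre of its underside
- gauge: a yellow bolt length gauge, a loose flat comb 6 mm thick, 130 mm long along its y; its back edge is at x = -9 mm, its teeth reach to x = +25 mm: must stay. Origin on the underside
- vise: a small blue bench vise fixed to the table, 205 mm long along its x, from -120 to +85 mm (knurled knob at the -x end), 80 mm wide, jaws 90 mm high, a track bolt upright in the jaws reaching 125 mm above the table. Origin at the centre of its underside; an obstacle only
Not all that is in view belongs to the job. Leave any green or orange look-alike of the nut_a alone.

How it is judged:
By the outcome, as a careful person would: the job done as asked, in the order asked, and still so for the second after the job is handed in, with the robot touching nothing.
It also fails if it takes over 64 s, if anything falls off the work surface, if the arm or the gripper's body presses on something with over 40 N, if the wrist force passes 120 N, or if a joint passes its speed limit or range.

## Working session

There is one attempt and no reset: what is moved stays moved. The work goes in short steps, Python scripts to look and compute and a tool call to move; the robot and the scene stay as the last step left them, time stands still between calls to the robot, and variables do not carry over. Pictures are saved under pics/ and viewed, at most 10 in all, crops included, and the job is handed in when it is done.

Besides the shell and the picture viewer there is one more tool, called after "Request:" in YAML: its name, and indented under it one key for each argument. servo_tool: Moves the arm, as the interface text tells. Its arguments: {"type":"object","properties":{"deltas":{"type":"string"},"newtons":{"type":"number"}},"required":["deltas"]}

```bash
mkdir -p pics
cat > h.py <<'E'
import numpy as np, cv2
from rig import env
def ray(p,uv,z):
    K=p["camera_matrix"];T=np.array(p["world_to_cam"]);R=T[:3,:3];t=T[:3,3]
    c=-R.T@t; d=R.T@np.linalg.inv(K)@np.array([uv[0],uv[1],1.])
    return c+d*(z-c[2])/d[2]
def dep(p):
    K=p["camera_matrix"];T=np.linalg.inv(p["world_to_cam"]);d=p["depth"]
    v,u=np.mgrid[:480,:640]
    P=np.stack([(u-K[0,2])/K[0,0]*d,(v-K[1,2])/K[1,1]*d,d,np.ones_like(d)],-1)
    return (P@T.T)[...,:3]
def proj(p,X):
    c=p["world_to_cam"]@np.r_[X,1]; q=p["camera_matrix"]@c[:3]; return q[:2]/q[2]
E
python3 - <<'E'
from h import *
s=env.observe();print(s["time_s"],s["position"],s["tool_rot"])
for n in("top","scene"):
    p=env.get_image(n);cv2.imwrite(f"pics/{n}0.png",p["img"][...,::-1])
    P=dep(p)
    for k in("nut_a","bay","spacer","file","gauge","vise"):
        for b in env.spot_in(k,p)[:5]: print(n,k,round(b["conf"],2),np.round(b["bbox"]),end=' ')
        print()
        for b in env.spot_point(k,p)[:5]:
            u=b["uv"];print('  pt',round(b["conf"],2),np.round(u),np.round(ray(p,u,0),3),np.round(P[int(u[1])%480,int(u[0])%640],3))
E
```

```text
0.0 [ 0.16713312 -0.52369091  0.23069436] [[ 9.52680761e-01  3.03972591e-01 -1.76098722e-04]
 [ 3.03972514e-01 -9.52679670e-01  1.46840612e-03]
 [ 2.78589539e-04 -1.45245143e-03 -9.99998906e-01]]
top nut_a 0.79 [315. 223.  22.  19.] top nut_a 0.78 [301. 279.  26.  20.] top nut_a 0.78 [362. 306.  19.  19.] top nut_a 0.69 [348. 256.  20.  22.] top nut_a 0.55 [262. 320.  27.  24.] 
  pt 0.8 [347. 255.] [ 0.595 -0.075  0.   ] [ 0.597 -0.074  0.   ]
  pt 0.73 [363. 305.] [ 0.499 -0.106  0.   ] [ 0.499 -0.105 -0.   ]
  pt 0.7 [301. 281.] [0.543 0.014 0.   ] [ 0.544  0.014 -0.   ]
  pt 0.61 [260. 319.] [0.468 0.089 0.   ] [ 0.468  0.09  -0.001]
  pt 0.54 [312. 226.] [ 0.651 -0.005  0.   ] [ 0.647 -0.005  0.019]
top bay 0.95 [172. 259.  78.  95.] 
  pt 0.93 [175. 261.] [0.575 0.262 0.   ] [ 0.471 -0.053  0.884]
  pt 0.54 [302. 159.] [0.79  0.019 0.   ] [0.788 0.02  0.005]
top spacer 0.52 [305. 329.  14.  17.] 
  pt 0.56 [305. 328.] [0.454 0.004 0.   ] [ 0.455  0.005 -0.001]
top file 0.87 [418. 291.  11. 119.] 
  pt 0.89 [418. 287.] [ 0.535 -0.212  0.   ] [ 0.536 -0.21   0.009]
top gauge 0.64
[... 608 characters left out ...]
.002 0.013]
  pt 0.81 [305. 245.] [ 0.593 -0.077  0.   ] [ 0.607 -0.083  0.015]
  pt 0.54 [366. 184.] [0.475 0.085 0.   ] [0.485 0.08  0.011]
scene bay 0.76 [480. 193. 113.  86.] scene bay 0.33 [356. 258.  23.  22.] 
  pt 0.97 [474. 196.] [0.58 0.26 0.  ] [ 0.578  0.26  -0.001]
scene spacer 0.69 [322. 182.  22.  22.] 
  pt 0.89 [320. 181.] [0.437 0.005 0.   ] [ 0.463 -0.006  0.023]
scene file 0.77 [223. 241.  27.  83.] 
  pt 0.72 [221. 239.] [ 0.528 -0.21   0.   ] [ 0.537 -0.211  0.009]
scene gauge 0.88 [410. 313.  85.  44.] 
  pt 0.93 [405. 311.] [0.782 0.022 0.   ] [0.785 0.019 0.006]
scene vise 0.96 [112. 259.  80. 116.] 
  pt 0.59 [117. 273.] [ 0.549 -0.386  0.   ] [ 0.608 -0.376  0.058]
```

Run:
```python
import cv2
a=cv2.imread("pics/top0.png")[130:380,110:450];cv2.imwrite("pics/top0c.png",cv2.resize(a,(800,588),interpolation=cv2.INTER_CUBIC))
a=cv2.imread("pics/scene0.png")[140:350,200:560];cv2.imwrite("pics/scene0c.png",cv2.resize(a,(800,467),interpolation=cv2.INTER_CUBIC))
```

```text
(no output)
```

View pics/top0c.png

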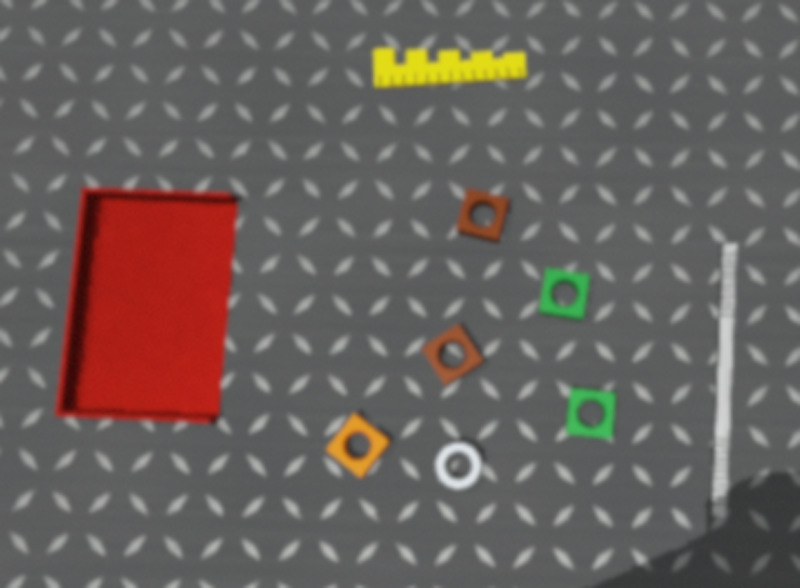

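View pics/scene0c.png

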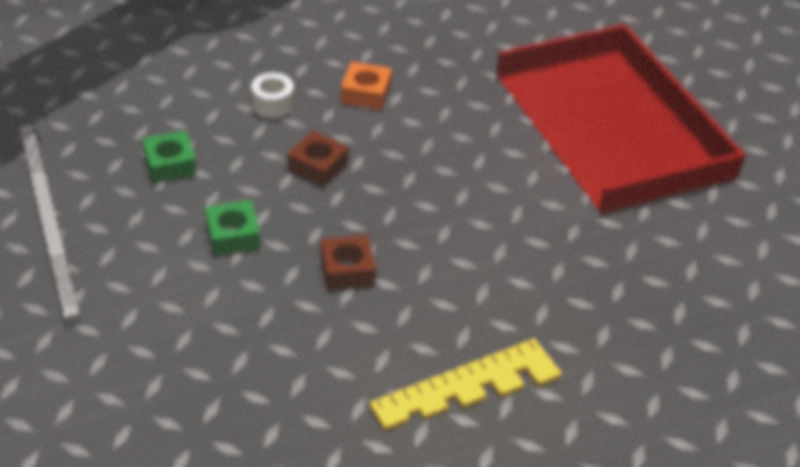

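The two rusty brown nuts are at top (315,222) and (301,280), or scene (357,257) and (342,211). The greens at top (348,256) and (362,306) and the orange at (262,320) are look-alikes, and both crops confirm this by colour. Next I measure the poses from both views.

```bash
cat >> h.py <<'E'
def nuts(p):
    "rusty nuts: centre, height and side angle from coloured top-face pixels"
    hsv=cv2.cvtColor(p["img"],cv2.COLOR_RGB2HSV); P=dep(p)
    m=((hsv[...,0]<=14)&(hsv[...,1]>110)&(hsv[...,2]>40)&(hsv[...,2]<175)).astype(np.uint8)
    m&=((P[...,2]>0.010)&(P[...,2]<0.024)&(P[...,0]>.35)&(P[...,0]<.8)&(abs(P[...,1])<.34)).astype(np.uint8)
    n,l,st,c=cv2.connectedComponentsWithStats(m)
    out=[]
    for i in range(1,n):
        if st[i,4]<60: continue
        uv=np.argwhere(l==i)[:,::-1]
        q=np.array([ray(p,x,.018)[:2] for x in uv])
        r=cv2.minAreaRect((q*1000).astype(np.float32))
        out.append((np.round(r[0],1),np.round(r[1],1),round(r[2],1),st[i,4],np.round(np.median(P[l==i][:,2])*1000,1)))
    return out
E
python3 - <<'E'
from h import *
for n in("top","scene"):
    p=env.get_image(n)
    print(n,*nuts(p),sep='\n ')
    hsv=cv2.cvtColor(p["img"],cv2.COLOR_RGB2HSV);P=dep(p)
    m=((hsv[...,0]<=6)|(hsv[...,0]>174))&(hsv[...,1]>180)&(abs(P[...,2])<.006)&(P[...,1]>.15)
    q=P[m][:,:2]*1000; r=cv2.minAreaRect(q.astype(np.float32)); print('floor',np.round(cv2.boxPoints(r)))
    for k,z in(("spacer",0),("file",0),("gauge",0)):
        print(k,[np.round(ray(p,b["uv"],z)[:2],3) for b in env.spot_point(k,p)[:1]])
E
```

```text
top
 (array([579.9, 262.8]), array([128. , 186.3]), 88.6, np.int32(468), np.float64(18.9))
 (array([657.8,  -9.8]), array([36. , 36.9]), 76.8, np.int32(250), np.float64(17.2))
 (array([541.6,  11.1]), array([36.4, 35. ]), 35.3, np.int32(247), np.float64(17.2))
floor [[487. 202.]
 [667. 199.]
 [669. 320.]
 [489. 324.]]
spacer [array([0.449, 0.001])]
file [array([ 0.536, -0.213])]
gauge [array([0.791, 0.025])]
scene
 (array([576.9, 263.2]), array([133.9, 203.3]), 88.4, np.int32(983), np.float64(17.8))
 (array([546.4,   8.9]), array([38.5, 41.8]), 34.0, np.int32(258), np.float64(16.7))
 (array([661.6, -10.9]), array([35.7, 41. ]), 77.6, np.int32(316), np.float64(16.9))
floor [[-254.  359.]
 [ 627.   95.]
 [ 690.  306.]
 [-191.  570.]]
spacer [array([ 0.451, -0.007])]
file [array([ 0.529, -0.211])]
gauge [array([0.787, 0.023])]
```

The two views agree. The far nut is at (0.658,-0.010) with a side at 77°, and the near nut is at (0.542,0.011) with a side at 35°. Top faces are at about 17–18 mm, as expected. The bay floor spans x 0.487–0.668 and y 0.200–0.322, so its size also fits. I'll sweep the far nut first.

Request:
servo_tool:
  deltas: "0 25 -12.8 0 0 0 0;0 25 -12.8 0 0 0 0;0 25 -12.8 0 0 0 0;0 25 -12.8 0 0 0 0;0 25 -12.8 0 0 0 0;0 25 -12.8 0 0 0 0;0 25 -12.8 0 0 0 0;0 25 -12.8 0 0 0 0"
  newtons: 20

```text
time_s: 2.37
position: [0.3274, -0.3645, 0.2314]
tool_rot: [[0.953, 0.304, 0.0], [0.304, -0.953, -0.0], [0.0, 0.0, -1.0]]
ft_force: [0.9, -0.9, 0.8]
grip_width: -0.0001
gripper_force: 0.0
```

Request:
servo_tool:
  deltas: "0 25 -12.8 0 0 0 0;0 25 -12.8 0 0 0 0;0 25 -12.8 0 0 0 0;0 25 -12.8 0 0 0 0;0 25 -12.8 0 0 0 0;0 25 -12.8 0 0 0 0;0 25 -12.8 0 0 0 0;0 25 -12.8 0 0 0 0"

```text
time_s: 3.03
position: [0.4869, -0.2061, 0.2314]
tool_rot: [[0.953, 0.304, 0.0], [0.304, -0.953, -0.0], [0.0, 0.0, -1.0]]
ft_force: [-0.3, -0.2, -0.8]
grip_width: 0.0001
gripper_force: 0.0
```

Request:
servo_tool:
  deltas: "0 25 -12.8 0 0 0 0;0 25 -12.8 0 0 0 0;0 25 -12.8 0 0 0 0;0 25 -12.8 0 0 0 0;0 25 -12.8 0 0 0 0;0 25 -12.8 0 0 0 0;0 25 -12.8 0 0 0 0;0 25 -12.8 0 0 0 0"

```text
time_s: 3.7
position: [0.6462, -0.0478, 0.2313]
tool_rot: [[0.953, 0.304, -0.0], [0.304, -0.953, -0.0], [-0.0, -0.0, -1.0]]
ft_force: [0.2, 0.0, -0.8]
grip_width: -0.0002
gripper_force: 0.0
```

Request:
servo_tool:
  deltas: "0 0 0 10 0 0 -0.12;0 0 0 10 0 0 -0.12;0 0 0 10 0 0 -0.12;0 0 0 10 0 0 -0.12;0 0 0 10 0 0 -0.12;0 0 0 10 0 0 -0.12;0 0 0 10 0 0 -0.12;0 0 0 10 0 0 -0.12"

```text
time_s: 4.37
position: [0.6454, -0.0489, 0.1508]
tool_rot: [[0.292, 0.956, 0.0], [0.956, -0.292, 0.0], [0.0, -0.0, -1.0]]
ft_force: [-0.3, 0.3, -1.0]
grip_width: -0.0
gripper_force: 0.0
```

```bash
cat >> h.py <<'E'
def st(tgt=None):
    s=env.observe();R=np.array(s["tool_rot"]);p=np.array(s["position"])
    print('t',round(s["time_s"],2),'p',np.round(p*1000,1),'yaw',round(np.degrees(np.arctan2(R[1,0],R[0,0])),1),'tilt',np.round(R[:2,2],4),'F',np.round(s["ft_force"],1),'w',round(s["grip_width"],4),'j6',round(s["q"][5]))
    if tgt is not None: print('to tgt, tool axes mm',np.round(R.T@(np.array(tgt)-p)*1000,1))
E
python3 -c "
from h import *
st([.648,-.049,.006])
print(*nuts(env.get_image('scene')),sep='\n')"
```

```text
t 4.37 p [645.4 -48.9 150.8] yaw 73.0 tilt [0. 0.] F [-0.3  0.3 -1. ] w -0.0 j6 2
to tgt, tool axes mm [  0.7   2.5 144.8]
(array([577.9, 263.3]), array([133. , 204.2]), 88.3, np.int32(1022), np.float64(17.7))
(array([472.5,  82.3]), array([37.7, 47.9]), 54.5, np.int32(251), np.float64(16.7))
(array([545.6,  10.6]), array([40.2, 42.7]), 36.0, np.int32(299), np.float64(16.6))
(array([662.4, -11.1]), array([35.8, 42.6]), 77.6, np.int32(319), np.float64(17.1))
```

Request:
servo_tool:
  deltas: "0 0 3 25 0 0 -0.07;0 0 0 25 0 0 0;0 0 0 25 0 0 0;0 0 0 25 0 0 0;0 0 0 20 0 0 0;0 0 0 12 0 0 0;0 0 0 8 0 0 0;0 0 0 4 0 0 0"

```text
time_s: 5.08
position: [0.6483, -0.0499, 0.0068]
tool_rot: [[0.231, 0.973, -0.0], [0.973, -0.231, 0.0], [0.0, -0.0, -1.0]]
ft_force: [0.1, 0.2, 0.5]
grip_width: 0.0002
gripper_force: 0.0
```

Request:
servo_tool:
  deltas: "0 3 0 0 0 0 0;0 3 0 0 0 0 0;0 3 0 0 0 0 0;0 3 0 0 0 0 0;0 3 0 0 0 0 0;0 3 0 0 0 0 0;0 3 0 0 0 0 0;0 3 0 0 0 0 0"

```text
time_s: 5.75
position: [0.6539, -0.0262, 0.0075]
tool_rot: [[0.23, 0.973, 0.0], [0.973, -0.23, -0.0], [-0.0, 0.0, -1.0]]
ft_force: [0.3, -0.8, 0.8]
grip_width: -0.0003
gripper_force: 0.5
```

```bash
python3 -c "
from h import *
st()
for n in('scene','top'):
  p=env.get_image(n);print(*[x for x in nuts(p) if x[3]<450],sep='\n')
p=env.get_image('scene');cv2.imwrite('pics/s1.png',cv2.resize(p['img'][140:350,200:560,::-1],(800,467)))"
```

```text
t 5.75 p [653.9 -26.2   7.5] yaw 76.7 tilt [ 0.0002 -0.0002] F [ 0.3 -0.8  0.8] w -0.0003 j6 1
(array([665. ,   0.7]), array([35.7, 41.6]), 78.0, np.int32(257), np.float64(16.7))
```

View pics/s1.png

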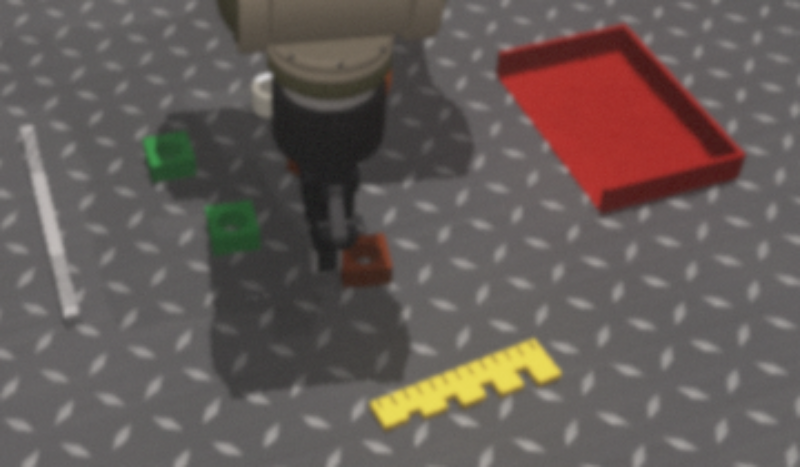

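Contact is clean, and the nut at crop (366,258) lies flat against the finger face. I'll turn the push gradually toward the bay.

Request:
servo_tool:
  deltas: "0 5 0.8 0 0 0 -0.03;0 5 0.8 0 0 0 -0.03;0 5 0.8 0 0 0 -0.03;0 5 0.8 0 0 0 -0.03;0 5 0.8 0 0 0 -0.03;0 5 0.8 0 0 0 -0.03;0 5 0.8 0 0 0 -0.03;0 5 0.8 0 0 0 -0.03"

```text
time_s: 6.57
position: [0.6653, 0.0128, 0.0073]
tool_rot: [[-0.011, 1.0, -0.0], [1.0, 0.011, 0.0], [0.0, -0.0, -1.0]]
ft_force: [0.9, -0.3, -0.2]
grip_width: -0.0003
gripper_force: 0.2
```

```bash
python3 -c "
from h import *
st()
for n in('scene','top'):
  p=env.get_image(n);print(*[x for x in nuts(p) if x[3]<450],sep='\n')"
```

```text
t 6.57 p [665.3  12.8   7.3] yaw 90.6 tilt [-0.  0.] F [ 0.9 -0.3 -0.2] w -0.0003 j6 -10
(array([546.8,  10.3]), array([38.5, 42.4]), 36.5, np.int32(259), np.float64(16.6))
(array([677.2,  40.1]), array([25.3, 39.3]), 9.9, np.int32(177), np.float64(17.0))
(array([537.1,  -0.7]), array([22.3, 39.9]), 75.5, np.int32(110), np.float64(17.4))
```

Request:
servo_tool:
  deltas: "0 4.5 1 0 0 0 -0.035;0 4.5 1 0 0 0 -0.035;0 4.5 1 0 0 0 -0.035;0 4.5 1 0 0 0 -0.035;0 4.5 1 0 0 0 -0.035;0 4.5 1 0 0 0 -0.035;0 4.5 1 0 0 0 -0.035;0 4.5 1 0 0 0 -0.035"

```text
time_s: 7.33
position: [0.6685, 0.0489, 0.0073]
tool_rot: [[-0.285, 0.958, 0.0], [0.958, 0.285, -0.0], [-0.0, 0.0, -1.0]]
ft_force: [1.2, -1.1, -0.4]
grip_width: 0.0001
gripper_force: 0.2
```

```bash
python3 -c "
from h import *
st()
for n in('scene','top'):
  p=env.get_image(n);print(*[x for x in nuts(p) if x[3]<450],sep='\n')
p=env.get_image('scene');cv2.imwrite('pics/s2.png',cv2.resize(p['img'][140:350,200:560,::-1],(800,467)))"
```

```text
t 7.33 p [668.5  48.9   7.3] yaw 106.6 tilt [ 0.0001 -0.0001] F [ 1.2 -1.1 -0.4] w 0.0001 j6 -22
(array([471.7,  81.7]), array([36.2, 46.3]), 58.2, np.int32(229), np.float64(16.7))
(array([547. ,   9.6]), array([39.2, 40. ]), 32.8, np.int32(264), np.float64(16.6))
(array([669. , 260.9]), array([131.5,  18.2]), 89.1, np.int32(330), np.float64(17.7))
(array([675.8,  77.3]), array([16.9, 38.7]), 19.2, np.int32(129), np.float64(16.5))
(array([599.4, 310.5]), array([ 89.9, 203.2]), 61.2, np.int32(420), np.float64(18.2))
(array([541.6,  11.1]), array([36.4, 35. ]), 35.3, np.int32(244), np.float64(17.4))
(array([464.3,  72.9]), array([16.7, 30.4]), 58.8, np.int32(98), np.float64(17.4))
```

View pics/s2.png

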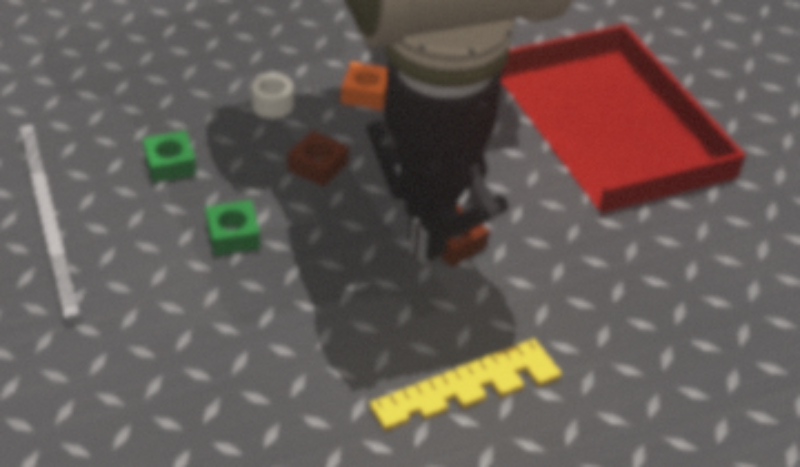

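The nut has turned with the fingers and sits at about (0.663,0.074) with its front heading 107°. From there a straight push leads into the bay at x ≈ 0.61.

Request:
servo_tool:
  deltas: "0 6 0 0 0 0 0;0 6 0 0 0 0 0;0 6 0 0 0 0 0;0 6 0 0 0 0 0;0 6 0 0 0 0 0;0 6 0 0 0 0 0;0 6 0 0 0 0 0;0 6 0 0 0 0 0"

```text
time_s: 8.15
position: [0.6546, 0.0956, 0.0074]
tool_rot: [[-0.284, 0.959, 0.0], [0.959, 0.284, -0.0], [-0.0, 0.0, -1.0]]
ft_force: [-0.7, -0.4, 1.3]
grip_width: 0.0
gripper_force: 0.4
```

Request:
servo_tool:
  deltas: "0 6 0 0 0 0 0;0 6 0 0 0 0 0;0 6 0 0 0 0 0;0 6 0 0 0 0 0;0 6 0 0 0 0 0;0 4 0 0 0 0 0;0 3 0 0 0 0 0;0 2 0 0 0 0 0"

```text
time_s: 8.82
position: [0.6436, 0.1327, 0.0074]
tool_rot: [[-0.284, 0.959, 0.0], [0.959, 0.284, -0.0], [-0.0, 0.0, -1.0]]
ft_force: [-0.7, -1.2, 0.7]
grip_width: -0.0
gripper_force: 0.5
```

```bash
python3 -c "
from h import *
st()
for n in('scene','top'):
  p=env.get_image(n);print(*[x for x in nuts(p) if x[3]<450],sep='\n')
  cv2.imwrite('pics/%s3.png'%n,cv2.resize(p['img'][140:350,200:560,::-1],(800,467)))"
```

```text
t 8.82 p [643.6 132.7   7.4] yaw 106.5 tilt [ 0. -0.] F [-0.7 -1.2  0.7] w -0.0 j6 -15
(array([568.7, 312.7]), array([184.2,  39.8]), 1.4, np.int32(435), np.float64(17.9))
(array([472.2,  82.4]), array([37.5, 46.9]), 55.3, np.int32(254), np.float64(16.8))
(array([546.4,   9.3]), array([39.7, 41.5]), 36.9, np.int32(276), np.float64(16.7))
(array([670.2, 259.5]), array([130.9,  17.7]), 88.0, np.int32(349), np.float64(17.2))
(array([651.1, 161.9]), array([16.2, 40.6]), 13.6, np.int32(125), np.float64(16.7))
(array([541.6,  11.1]), array([36.4, 35. ]), 35.3, np.int32(248), np.float64(17.4))
(array([468. ,  83.8]), array([36.4, 36.3]), 54.0, np.int32(264), np.float64(17.3))
```

View pics/scene3.png

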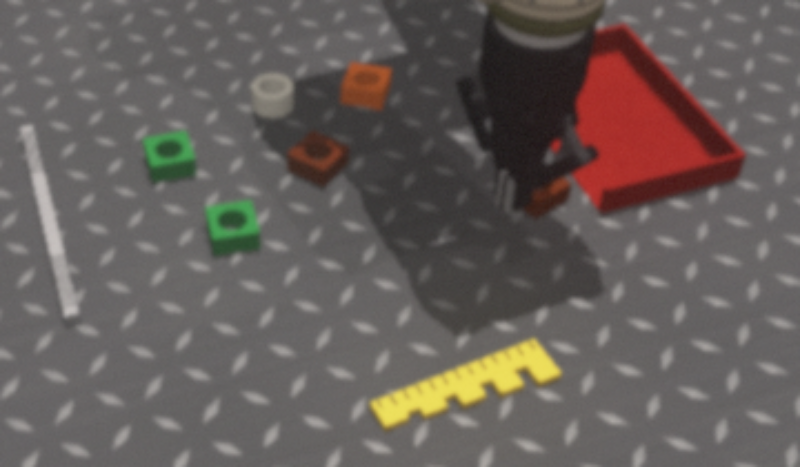

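The nut is tracking well toward the bay, right part visible at crop (548,193). I'll push another 105 mm or so, slow to a stop, then back off and rise.

Request:
servo_tool:
  deltas: "0 6 0 0 0 0 0;0 7 0 0 0 0 0;0 7 0 0 0 0 0;0 7 0 0 0 0 0;0 7 0 0 0 0 0;0 7 0 0 0 0 0;0 7 0 0 0 0 0;0 7 0 0 0 0 0"

```text
time_s: 9.58
position: [0.6278, 0.1858, 0.0073]
tool_rot: [[-0.284, 0.959, -0.0], [0.959, 0.284, -0.0], [-0.0, -0.0, -1.0]]
ft_force: [-0.7, -0.2, -0.4]
grip_width: 0.0004
gripper_force: 0.2
```

Request:
servo_tool:
  deltas: "0 7 0 0 0 0 0;0 7 0 0 0 0 0;0 7 0 0 0 0 0;0 7 0 0 0 0 0;0 7 0 0 0 0 0;0 6 0 0 0 0 0;0 4 0 0 0 0 0;0 2 0 0 0 0 0"

```text
time_s: 10.25
position: [0.6145, 0.2308, 0.0073]
tool_rot: [[-0.285, 0.959, 0.0], [0.959, 0.285, 0.0], [0.0, 0.0, -1.0]]
ft_force: [-0.1, -0.2, -0.0]
grip_width: -0.0001
gripper_force: 0.3
```

Request:
servo_tool:
  deltas: "0 -5 0 0 0 0 0;0 -12 0 0 0 0 0;0 -10 0 -10 0 0 0;0 0 0 -30 0 0 0;0 0 0 -35 0 0 0;0 0 0 -20 0 0 0;0 0 0 0 0 0 0;0 0 0 0 0 0 0"

```text
time_s: 10.92
position: [0.6232, 0.203, 0.1041]
tool_rot: [[-0.283, 0.959, 0.003], [0.959, 0.283, 0.0], [-0.001, 0.003, -1.0]]
ft_force: [-0.3, -1.5, -1.1]
grip_width: 0.0001
gripper_force: 0.0
```

```bash
cat >> h.py <<'E'
def bayz(p):
    "top-face outline points of a nut standing inside the bay, from depth"
    P=dep(p); m=((P[...,2]>.009)&(P[...,2]<.03)&(P[...,0]>.50)&(P[...,0]<.655)&(P[...,1]>.12)&(P[...,1]<.305)).astype(np.uint8)
    n,l,s,c=cv2.connectedComponentsWithStats(m)
    for i in range(1,n):
        if s[i,4]>40:
            q=np.array([ray(p,x,.018)[:2] for x in np.argwhere(l==i)[:,::-1]])*1000
            print(' bay nut',np.round(cv2.boxPoints(cv2.minAreaRect(q.astype(np.float32)))).tolist(),s[i,4])
E
python3 -c "
from h import *
st()
for n in('scene','top'):
  p=env.get_image(n);print(n,*[x for x in nuts(p) if x[3]<450],sep='\n');bayz(p)
  cv2.imwrite('pics/%s4.png'%n,cv2.resize(p['img'][140:350,110:470,::-1] if n=='top' else p['img'][140:350,200:560,::-1],(800,467)))"
```

```text
t 10.92 p [623.2 203.  104.1] yaw 106.4 tilt [0.003  0.0003] F [-0.3 -1.5 -1.1] w 0.0001 j6 -9
scene
(array([484.5, 241.3]), array([22.8, 87.6]), 1.0, np.int32(209), np.float64(17.6))
(array([472.3,  82.3]), array([37.4, 46.5]), 54.5, np.int32(251), np.float64(16.7))
(array([609.8, 255.2]), array([41.3, 44.8]), 16.7, np.int32(306), np.float64(16.8))
(array([545.8,   9.2]), array([38.5, 41.8]), 35.3, np.int32(269), np.float64(16.8))
 bay nut [[584.0, 271.0], [597.0, 228.0], [637.0, 240.0], [624.0, 283.0]] 322
top
(array([541.6,  11.1]), array([36.4, 35. ]), 35.3, np.int32(246), np.float64(17.5))
(array([468. ,  83.7]), array([36.5, 36.3]), 54.0, np.int32(285), np.float64(17.2))
```

View pics/scene4.png

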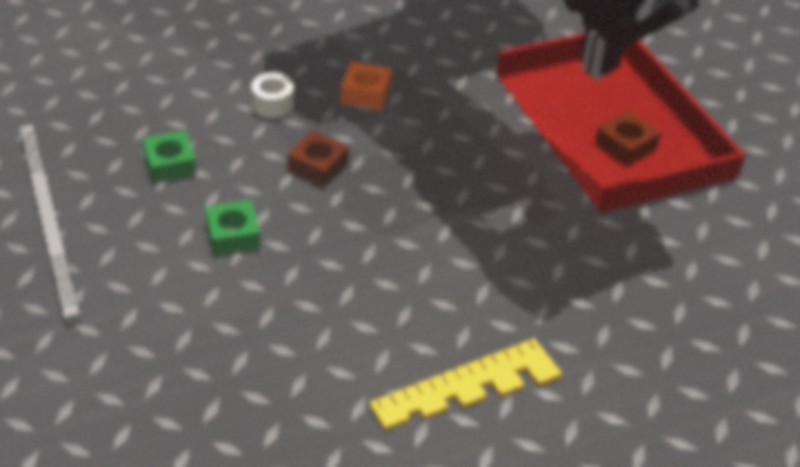

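The first nut lies flat inside the bay at about (0.606,0.255), crop (629,137). Everything else is unmoved. Now I go behind the second nut at (0.542,0.011).

Request:
servo_tool:
  deltas: "0 -25 -15 0 0 0 0;0 -25 -15 0 0 0 0;0 -25 -15 0 0 0 0;0 -25 -15 0 0 0 0;0 -25 -15 0 0 0 0;0 -25 -15 0 0 0 0;0 -25 -15 0 0 0 0;0 -25 -15 0 0 0 0"

```text
time_s: 11.68
position: [0.563, -0.0231, 0.1011]
tool_rot: [[-0.284, 0.959, -0.003], [0.959, 0.284, 0.001], [0.001, -0.002, -1.0]]
ft_force: [0.6, 0.5, 1.1]
grip_width: 0.0005
gripper_force: 0.0
```

Request:
servo_tool:
  deltas: "0 0 0 0 0 0 -0.08;0 0 0 0 0 0 -0.08;0 0 0 0 0 0 -0.08;0 0 0 10 0 0 -0.085;0 0 0 20 0 0 0;0 0 0 10 0 0 0;0 0 0 0 0 0 0;0 0 0 0 0 0 0"

```text
time_s: 12.35
position: [0.5637, -0.0217, 0.0616]
tool_rot: [[-0.575, 0.818, -0.002], [0.818, 0.575, 0.001], [0.002, -0.001, -1.0]]
ft_force: [-0.1, -0.2, 0.1]
grip_width: -0.0002
gripper_force: 0.0
```

```bash
python3 -c "
from h import *
st([.565,-.022,.007])
p=env.get_image('scene');print(*[x for x in nuts(p) if x[3]<450],sep='\n')"
```

```text
t 12.35 p [563.7 -21.7  61.6] yaw 125.1 tilt [-0.0022  0.0005] F [-0.1 -0.2  0.1] w -0.0002 j6 -49
to tgt, tool axes mm [-1.1  0.9 54.6]
(array([473. ,  83.2]), array([35.4, 47.6]), 53.1, np.int32(196), np.float64(16.2))
(array([609.9, 255.8]), array([41.8, 43.8]), 16.7, np.int32(310), np.float64(16.8))
(array([546.6,  10.7]), array([38.6, 43.2]), 36.5, np.int32(276), np.float64(16.6))
```

Request:
servo_tool:
  deltas: "0 0 0 20 0 0 0;0 0 0 18 0 0 0;0 0 0 10 0 0 0;0 0 0 6 0 0 0;0 3 0 0 0 0 0;0 3 0 0 0 0 0;0 3 0 0 0 0 0;0 3 0 0 0 0 0"

```text
time_s: 13.07
position: [0.5575, -0.0115, 0.0092]
tool_rot: [[-0.575, 0.818, 0.002], [0.818, 0.575, -0.0], [-0.001, 0.001, -1.0]]
ft_force: [0.8, 0.2, 1.1]
grip_width: 0.0
gripper_force: 0.1
```

Request:
servo_tool:
  deltas: "0 4 -1 0 0 0 0.04;0 4 -1.3 0 0 0 0.05;0 4 -1.3 0 0 0 0.05;0 4 -1.3 0 0 0 0.05;0 4 -1.3 0 0 0 0.05;0 4 -1.3 0 0 0 0.05;0 4 -1.3 0 0 0 0.05;0 4 -1.3 0 0 0 0.05"

```text
time_s: 13.73
position: [0.5346, 0.0127, 0.0091]
tool_rot: [[-0.219, 0.976, 0.002], [0.976, 0.219, -0.001], [-0.001, 0.001, -1.0]]
ft_force: [0.3, -0.5, 0.7]
grip_width: -0.0004
gripper_force: 0.5
```

```bash
python3 -c "
from h import *
st()
for n in('scene','top'):
  p=env.get_image(n);print(n,*[x for x in nuts(p) if x[3]<450],sep='\n')
p=env.get_image('scene');cv2.imwrite('pics/s5.png',cv2.resize(p['img'][140:350,200:560,::-1],(800,467)))"
```

```text
t 13.73 p [534.6  12.7   9.1] yaw 102.6 tilt [ 0.0015 -0.0005] F [ 0.3 -0.5  0.7] w -0.0004 j6 -24
scene
(array([472.8,  87.7]), array([28.4, 42.8]), 56.4, np.int32(146), np.float64(16.9))
(array([610.4, 255.6]), array([42.6, 44.4]), 16.7, np.int32(314), np.float64(16.7))
(array([541.2,  42.7]), array([26.9, 44.3]), 29.9, np.int32(155), np.float64(17.0))
top
(array([606.3, 256.9]), array([37.9, 38.1]), 16.6, np.int32(296), np.float64(17.2))
```

View pics/s5.png

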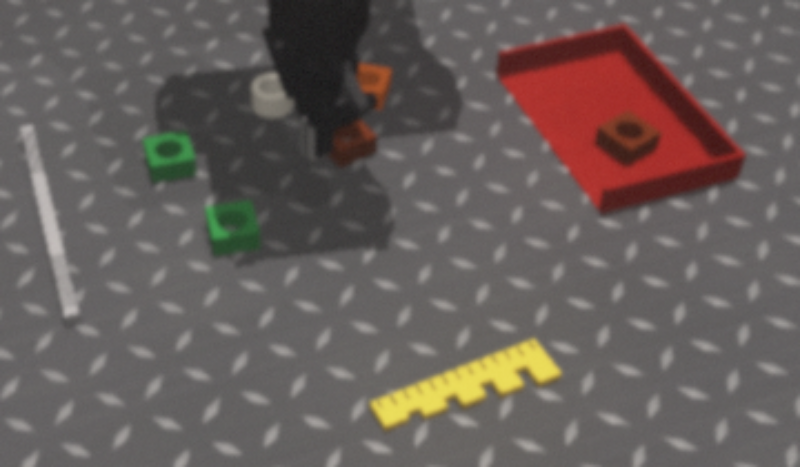

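The nut is against the fingers at about (0.531,0.039), crop (352,142), and turning as wanted. It will pass the orange nut with roughly 15 mm to spare. I'll keep turning so it heads away from there.

Request:
servo_tool:
  deltas: "0 3 -1.3 0 0 0 0.05;0 3 -1.3 0 0 0 0.05;0 3 -1.3 0 0 0 0.05;0 3 -1.3 0 0 0 0.05;0 3 -1.3 0 0 0 0.05;0 3 -1.3 0 0 0 0.05;0 3 -1.3 0 0 0 0.05;0 3 0 0 0 0 0"

```text
time_s: 14.55
position: [0.5243, 0.0357, 0.0086]
tool_rot: [[0.127, 0.992, 0.0], [0.992, -0.127, -0.0], [-0.0, 0.0, -1.0]]
ft_force: [-0.4, -1.2, 0.7]
grip_width: 0.0
gripper_force: 0.5
```

```bash
python3 -c "
from h import *
st()
for n in('scene','top'):
  p=env.get_image(n);print(n,*[x for x in nuts(p) if x[3]<450],sep='\n')
p=env.get_image('scene');cv2.imwrite('pics/s6.png',cv2.resize(p['img'][140:280,250:490,::-1],(800,467)))"
```

```text
t 14.55 p [524.3  35.7   8.6] yaw 82.7 tilt [ 0.0004 -0.0002] F [-0.4 -1.2  0.7] w 0.0 j6 -2
scene
(array([476.7,  90.4]), array([19.2, 45.6]), 58.8, np.int32(97), np.float64(16.8))
(array([535. ,  65.2]), array([32.6, 51.4]), 67.9, np.int32(231), np.float64(16.6))
(array([609.4, 255.7]), array([41.1, 44.3]), 18.2, np.int32(310), np.float64(17.0))
top
(array([606.6, 256.6]), array([37.4, 38.8]), 16.6, np.int32(286), np.float64(17.1))
```

View pics/s6.png

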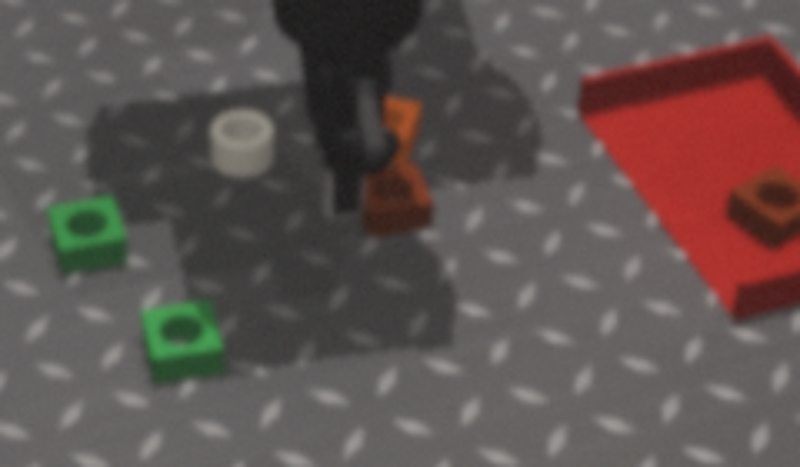

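The nut is now square to the fingers at about (0.529,0.063), crop (397,198), and clear of the orange one. I'll push straight past it, then swing slightly to 92°.

Request:
servo_tool:
  deltas: "0 5 0 0 0 0 0;0 6 0 0 0 0 0;0 6 0 0 0 0 0;0 6 0 0 0 0 0;0 6 0 0 0 0 0;0 6 0 0 0 0 0;0 6 0 0 0 0 0;0 6 0 0 0 0 0"

```text
time_s: 15.37
position: [0.5303, 0.0831, 0.0083]
tool_rot: [[0.126, 0.992, -0.0], [0.992, -0.126, 0.0], [0.0, -0.0, -1.0]]
ft_force: [-0.8, -1.6, 1.2]
grip_width: -0.0001
gripper_force: 0.5
```

Request:
servo_tool:
  deltas: "0 5 0.5 0 0 0 -0.02;0 5 0.5 0 0 0 -0.02;0 5 0.5 0 0 0 -0.02;0 5 0.5 0 0 0 -0.02;0 5 0.5 0 0 0 -0.02;0 5 0.5 0 0 0 -0.02;0 5 0.5 0 0 0 -0.02;0 5 0.5 0 0 0 -0.02"

```text
time_s: 16.03
position: [0.5365, 0.1225, 0.0083]
tool_rot: [[-0.035, 0.999, -0.0], [0.999, 0.035, 0.0], [0.0, -0.0, -1.0]]
ft_force: [0.1, -0.7, 0.1]
grip_width: 0.0001
gripper_force: 0.4
```

```bash
python3 -c "
from h import *
st()
for n in('scene','top'):
  p=env.get_image(n);print(n,*[x for x in nuts(p) if x[3]<450],sep='\n')
"
```

```text
t 16.03 p [536.5 122.5   8.3] yaw 92.0 tilt [-0.  0.] F [ 0.1 -0.7  0.1] w 0.0001 j6 -1
scene
(array([471.9,  82.6]), array([37.6, 46.5]), 54.5, np.int32(260), np.float64(16.7))
(array([542.1, 149.7]), array([37.9, 38.9]), 86.4, np.int32(179), np.float64(16.4))
(array([610. , 255.6]), array([41.8, 44.2]), 16.7, np.int32(297), np.float64(16.8))
top
(array([628.1, 296.7]), array([ 97. , 193.2]), 47.4, np.int32(378), np.float64(19.2))
(array([467.8,  83.6]), array([36.8, 36.3]), 54.1, np.int32(284), np.float64(17.4))
```

Request:
servo_tool:
  deltas: "0 6 0 0 0 0 0;0 7 0 0 0 0 0;0 7 0 0 0 0 0;0 7 0 0 0 0 0;0 7 0 0 0 0 0;0 7 0 0 0 0 0;0 7 0 0 0 0 0;0 7 0 0 0 0 0"

```text
time_s: 16.8
position: [0.5346, 0.1778, 0.0083]
tool_rot: [[-0.033, 0.999, -0.0], [0.999, 0.033, 0.0], [0.0, -0.0, -1.0]]
ft_force: [0.1, -0.7, -0.7]
grip_width: -0.0001
gripper_force: 0.2
```

Request:
servo_tool:
  deltas: "0 7 0 0 0 0 0;0 7 0 0 0 0 0;0 7 0 0 0 0 0;0 7 0 0 0 0 0;0 7 0 0 0 0 0;0 7 0 0 0 0 0;0 5 0 0 0 0 0;0 3 0 0 0 0 0"

```text
time_s: 17.47
position: [0.5329, 0.2277, 0.0083]
tool_rot: [[-0.033, 0.999, 0.0], [0.999, 0.033, 0.0], [0.0, 0.0, -1.0]]
ft_force: [-0.5, -0.8, 0.0]
grip_width: -0.0003
gripper_force: 0.4
```

Request:
servo_tool:
  deltas: "0 -5 0 0 0 0 0;0 -12 0 0 0 0 0;0 -12 0 -10 0 0 0;0 -40 0 -30 0 0 0;0 -40 0 -30 0 0 0;0 -40 0 -30 0 0 0;0 -40 0 -30 0 0 0;0 -40 0 0 0 0 0"

```text
time_s: 18.13
position: [0.5411, 0.0221, 0.1237]
tool_rot: [[-0.033, 0.999, 0.009], [0.999, 0.033, -0.001], [-0.002, 0.009, -1.0]]
ft_force: [1.8, 0.1, -0.0]
grip_width: 0.0004
gripper_force: 0.0
```

Request:
servo_tool:
  deltas: "0 -40 0 0 0 0 0;0 -30 0 0 0 0 0;0 0 0 0 0 0 0;0 0 0 0 0 0 0;0 0 0 0 0 0 0;0 0 0 0 0 0 0;0 0 0 0 0 0 0;0 0 0 0 0 0 0"

```text
time_s: 18.8
position: [0.5419, -0.0444, 0.1184]
tool_rot: [[-0.034, 0.999, -0.0], [0.999, 0.034, 0.0], [0.0, -0.0, -1.0]]
ft_force: [-0.1, 0.2, -0.3]
grip_width: -0.0003
gripper_force: 0.0
```

```bash
python3 -c "
from h import *
st()
for n in('scene','top'):
  p=env.get_image(n);print(n,*[x for x in nuts(p) if x[3]<450],sep='\n');bayz(p)
  for k in('spacer','file','gauge'): print(k,[np.round(ray(p,b['uv'],0)[:2],3) for b in env.spot_point(k,p)[:1]])
  if n=='scene': cv2.imwrite('pics/s7.png',cv2.resize(p['img'][140:350,200:560,::-1],(800,467)))"
```

```text
t 18.8 p [541.9 -44.4 118.4] yaw 92.0 tilt [-0.  0.] F [-0.1  0.2 -0.3] w -0.0003 j6 -19
scene
(array([536.4, 253.8]), array([45.6, 43.6]), 1.9, np.int32(284), np.float64(16.6))
(array([472.3,  82.4]), array([37.6, 47.5]), 54.5, np.int32(244), np.float64(16.9))
(array([609.4, 255.5]), array([41.5, 44.6]), 15.3, np.int32(305), np.float64(16.8))
 bay nut [[513.0, 275.0], [515.0, 230.0], [560.0, 232.0], [558.0, 277.0]] 300
 bay nut [[584.0, 271.0], [597.0, 227.0], [637.0, 239.0], [623.0, 283.0]] 322
spacer [array([0.452, 0.008])]
file [array([ 0.53 , -0.209])]
gauge [array([0.781, 0.025])]
top
(array([606.3, 256.9]), array([37.9, 38.1]), 16.6, np.int32(297), np.float64(17.3))
(array([532.5, 255.4]), array([36.1, 38.1]), 1.4, np.int32(293), np.float64(17.2))
 bay nut [[583.0, 270.0], [594.0, 233.0], [630.0, 244.0], [619.0, 281.0]] 301
 bay nut [[514.0, 274.0], [515.0, 236.0], [551.0, 236.0], [550.0, 275.0]] 303
spacer []
file [array([ 0.537, -0.207])]
gauge [array([0.796, 0.023])]
```

View pics/s7.png

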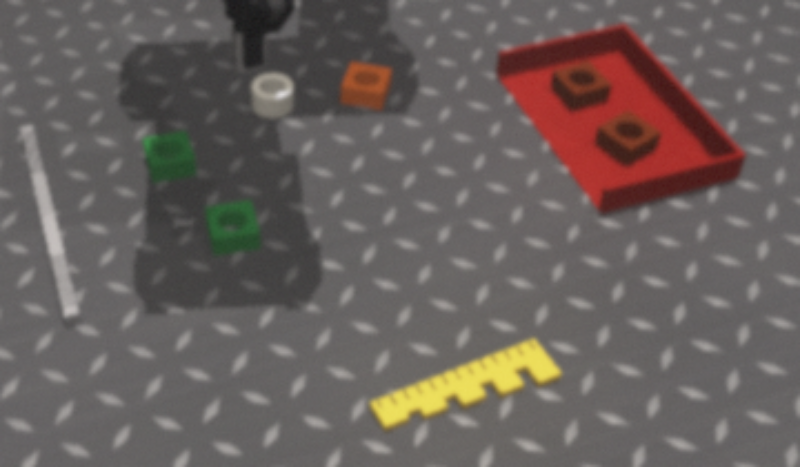

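Both rusty nuts lie flat and wholly inside the bay, at crop (580,85) and (629,137). Everything else is unmoved and the arm is clear.

```bash
python3 -c "
from rig import env
print(env.close_job())"
```

```text
the job is handed in; nothing more can be done
None
```

Both rusty nuts were swept flat and wholly into the red bay in 18.8 s of the allowed 64 s; the white spacer, thread file and yellow gauge did not visibly move, and the job is handed in (no verdict returned).

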